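Run the bottle mixer: stand the roll-on in it and hold the bayonet cover at the run mark

TASK

Stand the glass roll-on bottle from the sloped bamboo rest upright in the socket of the bottle mixer and let it go, then put the mixer's tall cover over it so that its two lugs drop through the gaps of the collar, fully down. Twist the cover clockwise (seen from above) to the run mark, 45 degrees, half way to the lock, without ever turning it on as far as the lock click, and keep gripping it there against its return spring: the job ends with the robot still holding the cover at the run mark. Leave the other things on the chest where they are.

Things in the scene. Friction and masses are not known exactly. Their poses are not given: they have to be found in the camera images.
- bottle: glass roll-on bottle with black cap, 105 mm long: amber glass body 28 mm across up to 66 mm, cap 26 mm across from 72 to 105 mm. Origin at the centre of its foot, z axis along it towards the cap. At first it leans in the sloped rest with its cap end towards the rest's -x side (26 degrees from upright). About 70 g
- bottle_rest: fixed sloped bamboo rest, foot 110 x 60 x 8 mm; an open trough (39 mm wide) carries the bottle's lower 55 mm from below, side walls along its lower 40 mm; above that the bottle is free all round. Origin at the centre of its foot; the bottle leans towards its -x side; the bottle's foot rests at x = 30 mm, z = 22 mm
- lid: the mixer's cover: grey plastic inverted cup, open below, 58 mm outside and 51 mm inside diameter, 82 mm tall (inside 78), grip rib on top. Two bayonet lugs at its lower rim at +x and -x, below the rib's ends: 12 mm wide, 6 mm tall, reaching 35 mm from the axis. Origin at the centre of its lower rim, z up; stands upright on the chest at first. A half turn makes no difference. About 90 g
- lid_rib (a point): centre of the top edge of the cover's grip rib, 110 mm above the cover's origin. The rib is 50 mm long (along the cover's x), 14 mm thick (along y) and stands 28 mm above the cover's closed top
- mixer: bottle mixer, fixed: white housing 114 mm square, 42 mm tall; origin at the centre of its foot, z up. On its top a grey collar 88 mm across, 16 mm tall, with inward tabs (inside radius 31 mm) 8 mm above the housing top. Gaps in the tabs at +x and -x (18 mm wide, a stud beside each) let the cover's lugs down; the lugs then turn clockwise under the tabs, not anticlockwise
- run_mark (a point): middle of one of two dark bars on the housing top, outside the collar, 57 mm from the axis and 45 degrees clockwise from each gap: the rib's ends point at the bars at the run mark. Pairs of studs at 90 degrees mark the lock
- mixer_seat (a point): centre of the housing top, 42 mm above the chest: where the cover's origin lies when fully down; also the mouth of the bottle socket, a round hole 31 mm across, 34 mm deep (a bottle fully home has its foot 34 mm below this point and stands 71 mm above it)
- run_ring (a joint): spring ring that the lugs push round: 0 at rest, grows (rad) as the cover turns clockwise. It starts to move after about 0.1 rad of the cover's turn, so reads about 0.68 with the cover at the run mark; end stop 1.46 (lock). Its spring, 0.12 N m per rad, turns the cover back when let go; beyond 1.2 the lock counts as clicked
- straightener: closed aluminium hair straightener, 240 x 30 x 31 mm, lying flat; bystander; origin under its middle
- comb: black plastic rat-tail comb, 210 mm long, 5 mm thick, lying flat; bystander
- bracelet1: wooden bead bracelet, 74 mm across, 12 mm high, lying flat; bystander; origin at its centre
- bracelet2: second wooden bead bracelet, 74 mm across, 12 mm high, lying flat; bystander; origin at its centre
- varnish: small nail-varnish bottle, 28 mm across, 66 mm tall, standing; bystander
- cream_tin: flat aluminium cream tin, 70 mm across, 24 mm tall; bystander

How it is judged (in metres and radians):
On the way, in this order (a step that is already met when the one before it is completed fails the run):
1. the bottle stands upright, fully home in the mixer's socket, let go, before the cover goes on (horizontal distance between bottle and mixer_seat below 0.006 m and z of bottle in the frame of mixer_seat below -0.029 m and angle between bottle's own z axis and vertical below 0.16 rad and contact force between the fingers and bottle below 0.05 N and horizontal distance between lid and mixer_seat above 0.06 m), for 0.2 s.
2. the cover is fully down on the mixer with its lugs in the gaps (horizontal distance between lid and mixer_seat below 0.005 m and z of lid in the frame of mixer_seat between -0.003 and 0.0035 m and angle between lid's own z axis and vertical below 0.07 rad and angle between the x axis of lid and the x axis of mixer, either way round below 0.35 rad), for 0.05 s.
3. the cover is twisted clockwise to the run mark and held (horizontal distance between lid and mixer_seat below 0.005 m and z of lid in the frame of mixer_seat between -0.003 and 0.0035 m and angle between lid's own z axis and vertical below 0.07 rad and angle between the x axis of lid and the x axis of mixer, either way round between 0.61 and 0.96 rad and value of joint run_ring between 0.4 and 0.95 rad and contact force between the fingers and lid above 2 N and velocity of joint run_ring between -0.15 and 0.15 rad/s), for 0.3 s.
At the end, for the whole second after the job is handed in: Cover still, gripped (over 2 N), down within 3.5 mm, centred within 5 mm, level within 4 degrees, turned 35 to 55 degrees clockwise from the gaps, spring ring 0.40 to 0.95 rad; bottle under it in the socket, within 5 mm of fully home and 6 mm of centre, upright within 9 degrees (all of step 3 and horizontal distance between bottle and mixer_seat below 0.006 m and z of bottle in the frame of mixer_seat below -0.029 m and angle between bottle's own z axis and vertical below 0.16 rad); the arm keeps its last pose, push and grip.
It fails at once if the cover is twisted on to the lock click (past about 75 degrees) (value of joint run_ring above 1.2 rad).
It fails at once if another thing on the chest is displaced by more than 30 mm (distance of any of straightener, comb, bracelet1, bracelet2, varnish, cream_tin from where it was at the start of the episode above 0.03 m).
It also fails if it takes over 58 s, if anything falls off the work surface, if the arm or the gripper's body presses on something with over 40 N, if the wrist force passes 120 N, or if a joint passes its speed limit or range.

ROBOT

A 7-joint arm with a two-finger parallel gripper is mounted at the origin on the work surface. World frame = base frame: x ahead of the robot, y to its left, z up, the work surface at z = 0. Lengths are in mm, angles in rad, forces in N, time in s.
With the tool pointing down it reaches from about 425 to 1025 mm from the base axis. Payload 9.4 kg.
Tool frame: the origin (TCP) lies between the finger pads; the fingertips stand 8 mm ahead of it and the grasp point (between the pads) lies 11 mm behind it; z points along the fingers, y is the line along which they close (so a half turn about z gives the same grasp; the last joint's range is limited). The gripper opens to 93 mm and grips with 3 to 60 N. Pads are 15 mm wide; open, the fingers measure 128 mm over their backs; the gripper's body (75 mm by 188 mm) begins 65 mm behind the grasp point.
Start: joints at [-1.324, 0.599, -0.003, 1.599, 0.002, 0.943, -0.08], TCP at [230.68, 687.322, 200.118] pointing down, gripper open.
Joint ranges: [-2.57, 2.57], [-0.35, 1.97], [-1.29, 1.29], [0.11, 2.56], [-1.05, 4.19], [0.11, 1.86], [-2.63, 2.63]. Speed limits (rad/s): [2.22, 2.22, 3.01, 3.01, 3.14, 3.14, 3.14].

INTERFACE

Orientations are given as a rotation vector (axis times angle).
In Python, from plant import ctrl, read_camera, status gives the robot as it stands. The module is installed in compiled form; this text tells all that it offers. Calls block until the motion is done:
- ctrl.move_pose(position, orientation): joint-space move of the TCP to a pose.
- ctrl.movel(position, ori=None, rate=150, contact_N=None): straight line of the TCP; ori=None keeps the orientation; rate is the mean speed in mm/s. With contact_N (N) it stops when the force on the tool has changed by that much, and returns True; else False.
- ctrl.set_joints(angles): joint-space move.
- ctrl.move_gripper(opening, newtons=None): finger opening in mm; newtons is the grip in N (None keeps the last); returns when the fingers have stopped.
- ctrl.wait(seconds).
- ctrl.inverse_kinematics(position, orientation): joint angles nearest the present ones, or None.
- read_camera(name): name is "scene" or "top"; returns a dict with "color" (480x640x3 uint8, red, green, blue), "range_z" (480x640 float32, mm along the optical axis (not along the pixel's ray), 0 where there is no reading), "intrinsics" (3x3 intrinsics, pixels), "R" (3x3) and "t" (3): a world point X has camera coordinates R X + t. Camera axes: x right, y down, z forward; pixel columns grow to the right and rows downward; lengths in mm; the calibration is good to about 2 mm. A picture is of the moment at which its call begins.
A pose or a line that the arm cannot do raises ctrl.PlanningError and nothing moves.
- ctrl.close_job(): hands the job in; it is judged then, once.
Readings, each from a call of its own:
- status.current_time(): time.
- status.current_joint_positions(): joint angles.
- status.current_qvel(): joint speeds.
- status.current_joint_torque(): joint torques, N m.
- status.current_position(): TCP position.
- status.current_ee_rot(): TCP orientation.
- status.current_contact_force(): force on the tool from outside, world axes, zero at the start.
- status.current_wrist_torque(): the same for the moment, N m.
- status.current_finger_gap(): finger opening in mm.
- status.current_finger_force(): force on a finger pad.
Only numpy, scipy, OpenCV 4.12 (cv2) and the standard library are available. Lean on these libraries where they do the work, as an engineer would, in place of code of your own. Each camera call takes 0.05 s, during which the arm holds its last target. There are 200 camera calls.

## Working session

There is one attempt and no reset: what is moved stays moved. The work goes in short steps, each a Python script; the robot and the scene stay as the last script left them, time stands still between calls to the robot, and variables do not carry over. Pictures are saved under pics/ and viewed, at most 10 in all, crops included, and the job is handed in when it is done.

```bash
mkdir -p pics
python3 - <<'E'
from plant import ctrl, read_camera, status
import numpy as np,cv2
for n in("scene","top"):
    c=read_camera(n); cv2.imwrite(f"pics/{n}0.png",c["color"][:,:,::-1]); np.savez(f"{n}0.npz",**c)
    print(n,c["intrinsics"].tolist(),(-c["R"].T@c["t"]).round(), c["R"].round(3).tolist(), (c["range_z"]>0).mean())
print(status.current_time(),status.current_ee_rot())
E
```

```text
scene [[584.1897156686381, 0.0, 315.2185031378443], [0.0, 584.1897156686381, 241.51389258429603], [0.0, 0.0, 1.0]] [1434.  -47.  847.] [[0.02, 1.0, 0.012], [0.65, -0.004, -0.76], [-0.76, 0.023, -0.65]] 0.9960221354166666
top [[489.4118853686653, 0.0, 314.1639801449297], [0.0, 489.4118853686653, 231.50687679541795], [0.0, 0.0, 1.0]] [ 388.  -22. 1073.] [[-0.196, -0.981, -0.007], [-0.96, 0.193, -0.205], [0.202, -0.033, -0.979]] 0.9958919270833333
0.1 [-5.06198212e-01 -3.10043801e+00  2.18189077e-03]
```

View pics/scene0.png

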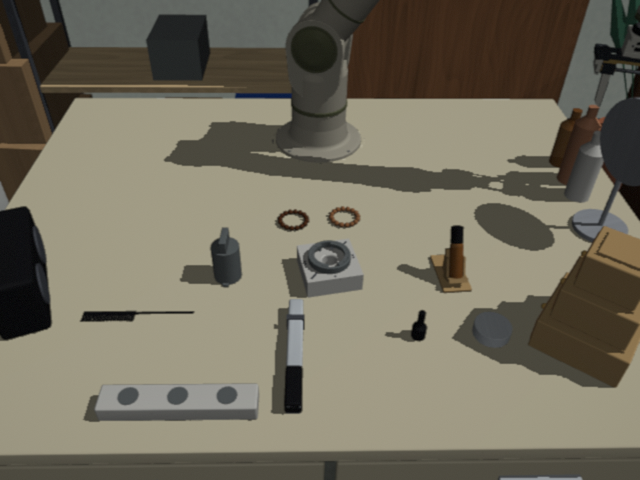

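View pics/top0.png

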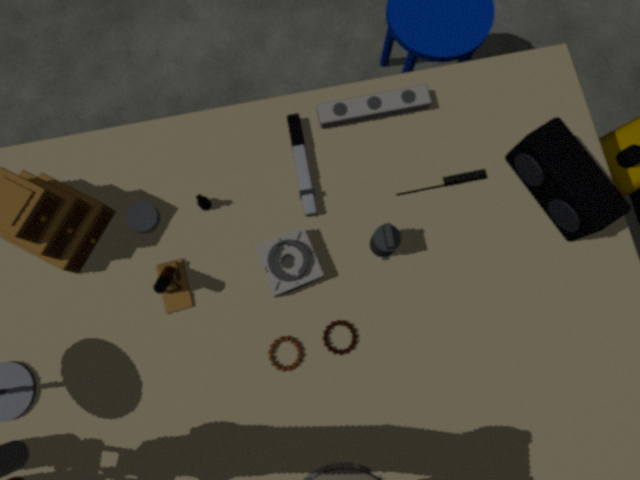

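```bash
cat > h.py <<'E'
import numpy as np,cv2
def cloud(c):
    K,R,t,z=c["intrinsics"],c["R"],c["t"],c["range_z"].astype(float)
    v,u=np.mgrid[:480,:640]
    P=np.stack([(u-K[0,2])/K[0,0]*z,(v-K[1,2])/K[1,1]*z,z],-1)
    W=(P-t)@R; W[z==0]=np.nan
    return W
def proj(c,X):
    p=np.atleast_2d(X)@c["R"].T+c["t"]; p=p@c["intrinsics"].T
    return p[:,:2]/p[:,2:]
def ray(c,uv,z):
    d=np.linalg.inv(c["intrinsics"])@np.array([*uv,1.]); d=c["R"].T@d; o=-c["R"].T@c["t"]
    return o+d*(z-o[2])/d[2]
E
python3 - <<'E'
from h import *
D={n:dict(np.load(n+"0.npz")) for n in("top","scene")}
W={n:cloud(D[n]) for n in D}
t=W["top"]; 
for n,(u,v) in dict(mixer=(290,262),lid=(386,240),rest=(174,286),br1=(286,353),br2=(341,337),str=(303,165),varn=(204,202),tin=(143,217)).items():
    print(n,t[v,u].round(), t[v-40:v+40,u-40:u+40,2].max().round())
def rect(n,roi,zl,zh):
    w=W[n]; x0,x1,y0,y1=roi
    m=(w[...,0]>x0)&(w[...,0]<x1)&(w[...,1]>y0)&(w[...,1]<y1)&(w[...,2]>zl)&(w[...,2]<zh)
    return w[m]
mx=t[262,290]; ld=t[240,386]; rs=t[286,174]
box=lambda p,r:(p[0]-r,p[0]+r,p[1]-r,p[1]+r)
for n in D:
    print(n)
    for nm,p,r,zl,zh in(("housing",mx,100,37,47),("collar",mx,100,53,63),("lidtop",ld,70,75,87),("rib",ld,70,103,116),("foot",rs,110,4,12),("bot50",rs,90,50,60),("bot70",rs,90,70,80),("bot90",rs,90,90,100),("bot105",rs,90,105,115)):
        q=rect(n,box(p,r),zl,zh)
        if len(q)>3: print(nm,len(q),cv2.minAreaRect(q[:,:2].astype(np.float32)),q.mean(0).round(1))
def crop(n,u,v,r,s):
    im=D[n]["color"][v-r:v+r,u-r:u+r,::-1]; return np.clip(cv2.resize(im,(s,s),interpolation=cv2.INTER_CUBIC)*1.8,0,255).astype(np.uint8)
cv2.imwrite("pics/c1.png",np.vstack([np.hstack([crop("top",290,262,40,290),crop("top",386,240,40,290)]),np.hstack([crop("scene",330,265,45,290),crop("scene",455,258,45,290)])]))
E
```

```text
mixer [551.   7.  11.] nan
lid [ 544. -195.   99.] nan
rest [541. 249.  66.] nan
br1 [363.  52.   0.] nan
br2 [372. -70.   1.] nan
str [759. -63.  28.] nan
varn [715. 166.  37.] nan
tin [711. 306.  26.] nan
top
housing 1965 ((550.4144287109375, 8.373367309570312), (114.50336456298828, 114.0076904296875), 11.079277992248535) [548.5   8.2  43.5]
collar 615 ((550.1710205078125, 8.5670166015625), (86.61236572265625, 86.5747299194336), 6.490955829620361) [550.    8.7  59.1]
lidtop 399 ((550.4834594726562, -200.92446899414062), (56.8266487121582, 55.081844329833984), 82.4107894897461) [ 549.5 -199.    83.2]
rib 184 ((551.28759765625, -201.2478790283203), (14.44190502166748, 49.44915771484375), 88.82820892333984) [ 551.1 -200.5  110.7]
foot 1796 ((541.2056884765625, 248.98077392578125), (219.57395935058594, 219.8555450439453), 89.99500274658203) [538.9 251.9   6.7]
bot50 64 ((560.8714599609375, 261.0787658691406), (45.42573165893555, 35.18387985229492), 29.775697708129883) [563.2 253.1  54.6]
bot70 31 ((560.464599609375, 255.516357421875), (35.51055145263672, 12.94668960571289), 37.43102645
[... 774 characters left out ...]
206055), 87.55032348632812) [ 554.4 -199.3  109. ]
foot 542 ((537.0658569335938, 252.59552001953125), (218.74688720703125, 205.16912841796875), 3.7778801918029785) [564.4 254.4   7.4]
bot50 125 ((565.2991943359375, 260.7317199707031), (44.706398010253906, 39.54153060913086), 66.95494079589844) [568.2 261.   55.1]
bot70 82 ((565.22119140625, 262.9967041015625), (27.45895767211914, 20.94209861755371), 75.06194305419922) [565.7 262.6  75. ]
bot90 72 ((555.409423828125, 263.0215148925781), (25.290054321289062, 14.832178115844727), 78.30682373046875) [555.4 263.1  94.7]
bot105 78 ((540.013916015625, 263.71014404296875), (24.783672332763672, 28.70174217224121), 66.638427734375) [546.8 261.9 110.5]
```

View pics/c1.png

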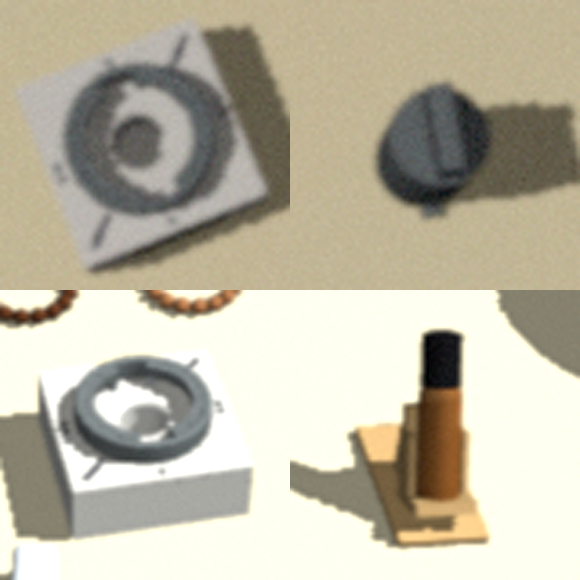

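Run:
```python
from h import *
from scipy.optimize import least_squares
D={n:dict(np.load(n+"0.npz")) for n in("top","scene")}
T=np.radians(26)
allP=[]
for n in D:
    w=cloud(D[n]); c=D[n]["color"].astype(int)
    roi=(abs(w[...,0]-550)<75)&(abs(w[...,1]-258)<75)
    hsv=cv2.cvtColor(D[n]["color"],cv2.COLOR_RGB2HSV)
    dark=roi&(c.max(-1)<60)&(w[...,2]>80)&(w[...,2]<130)
    br=roi&(w[...,2]>5)&(w[...,2]<14)&(hsv[...,1]>110)
    allP.append(w[dark]); print(n,dark.sum(),w[dark].mean(0).round(1),w[dark].min(0).round(),w[dark].max(0).round())
    print(" foot",br.sum(),cv2.minAreaRect(w[br][:,:2].astype(np.float32)))
    am=roi&(w[...,2]>20)&(w[...,2]<90)&(hsv[...,1]>170)
    print(" amber",am.sum(), np.median(hsv[br],0), hsv[am].mean(0) if am.any() else 0)
for name,P in(("top",allP[0]),("scene",allP[1]),("both",np.vstack(allP))):
    def f(p):
        a=np.array([np.cos(p[2])*np.sin(T),np.sin(p[2])*np.sin(T),np.cos(T)])
        d=P-np.array([p[0],p[1],100.]); s=d@a
        r=np.linalg.norm(d-s[:,None]*a,axis=1); return np.append(r-13,0*3)
    # end-cap points lie inside radius: soft loss
    s=least_squares(f,[548,262,np.pi],loss="soft_l1",f_scale=1.0)
    print(name,s.x[:2].round(1),np.degrees(s.x[2]).round(1),s.cost)
```

```text
top 233 [544.9 259.4 109.5] [526. 250.  80.] [569. 275. 126.]
 foot 726 ((551.3312377929688, 263.21435546875), (108.93643188476562, 59.95467758178711), 4.548391342163086)
 amber 244 [ 19. 146.  98.] [ 16.74180328 216.52868852  30.52868852]
scene 228 [550.8 260.6 104.5] [532. 251.  80.] [566. 274. 123.]
 foot 384 ((552.8735961914062, 262.26348876953125), (109.91596984863281, 55.23973083496094), 5.860755920410156)
 amber 353 [ 18. 113.  97.] [ 14.2776204  184.31161473  63.1898017 ]
top [544.6 263.8] 179.4 479.8749260448158
scene [542.  264.4] 183.8 249.117432542406
both [543. 264.] 181.3 803.6149289668557
```

```bash
cat >> h.py <<'E'
from scipy.spatial.transform import Rotation as Ro
def ori(tz,yaw):
    """tool z = tz, tool y near horizontal direction yaw (deg)"""
    z=np.array(tz,float); z/=np.linalg.norm(z)
    y=np.array([np.cos(np.radians(yaw)),np.sin(np.radians(yaw)),0]); y-=z*(y@z); y/=np.linalg.norm(y)
    return Ro.from_matrix(np.column_stack([np.cross(y,z),y,z])).as_rotvec()
DOWN=[0,0,-1]
T=np.radians(26); LZ=np.radians(4.8)
AX=np.array([-np.cos(LZ)*np.sin(T),-np.sin(LZ)*np.sin(T),np.cos(T)])
GB=np.array([543.3,263.0,101.])   # grasp point on the cap
MX=np.array([550.4,8.9,42.]); MY=10.9
LD=np.array([551.4,-200.5,0]); LY=-1.9
E
python3 - <<'E'
from h import *
from plant import ctrl,status
for s in (90,-90):
    for nm,p,o in(("pre",GB-11*AX+100*AX,ori(-AX,s+4.8)),("pick",GB-11*AX,ori(-AX,s+4.8)),("place",[*MX[:2],200],ori(DOWN,s+4.8)),("pl2",[*MX[:2],85],ori(DOWN,s+4.8)),
      ("lid",[*LD[:2],93],ori(DOWN,s+LY)),("lidm",[*MX[:2],260],ori(DOWN,s+MY)),("tw",[*MX[:2],135],ori(DOWN,s+MY-55))):
        q=ctrl.inverse_kinematics(list(p),list(o)); print(s,nm,None if q is None else np.round(q,2))
E
```

```text
90 pre [-1.07  0.37  0.43  2.33  0.83  0.14  0.16]
90 pick [ 0.03  0.79 -1.1   2.26  1.64  0.97 -0.54]
90 place [-0.15  0.39  0.04  2.   -0.02  0.75  1.56]
90 pl2 [-0.04  0.56 -0.12  2.09  0.13  0.5   1.4 ]
90 lid [ 0.28  0.57 -0.05  2.01  0.05  0.56  1.74]
90 lidm [-0.22  0.32  0.13  1.94 -0.05  0.88  1.7 ]
90 tw [-0.22  0.48  0.14  2.07 -0.12  0.6   0.81]
-90 pre [-1.34  0.46  0.85  2.35 -0.98  0.13 -1.16]
-90 pick [-0.8   0.55  0.16  2.32  2.12  0.19  2.02]
-90 place [-0.65  0.48  0.77  2.03 -0.47  0.8  -1.09]
-90 pl2 [-0.51  0.63  0.59  2.12 -0.65  0.57 -0.93]
-90 lid [-0.1   0.64  0.54  2.04 -0.56  0.62 -0.79]
-90 lidm [-0.71  0.42  0.84  1.97 -0.39  0.93 -1.06]
-90 tw [-0.79  0.75  1.11  2.1  -0.91  0.89 -1.47]
```

```bash
cat >> h.py <<'E'
def tilt(deg):
    """tool z for the tool's back leaning deg towards the rest's lean direction"""
    a=np.radians(deg); return -np.array([-np.cos(LZ)*np.sin(a),-np.sin(LZ)*np.sin(a),np.cos(a)])
PH=8.
E
python3 - <<'E'
from h import *
from plant import ctrl,status,read_camera
tz=tilt(PH); o=ori(tz,94.8); p=GB+11*tz
print(ctrl.inverse_kinematics(list(p-110*tz),list(o)))
ctrl.move_gripper(60,25)
ctrl.move_pose(list(p-110*tz),list(o)); print(status.current_joint_positions(),status.current_time())
c=ctrl.movel(list(p),rate=100,contact_N=8)
print(c,status.current_position(),status.current_joint_positions(),status.current_contact_force(),status.current_time())
im=[read_camera(n)["color"][v-60:v+60,u-60:u+60,::-1] for n,u,v in(("scene",455,245),("top",180,275))]
cv2.imwrite("pics/g1.png",np.clip(cv2.resize(np.hstack(im),(800,400),interpolation=cv2.INTER_CUBIC)*1.5,0,255))
E
```

```text
[-0.59435821  0.3897949  -0.00346271  2.01859444  0.1211308   0.61486554
  0.96223964]
[-0.59542192  0.39014335 -0.00425983  2.01793967  0.1209365   0.61490192
  0.96179753] 2.7083
False [545.06299972 263.27826299  90.6902421 ] [-0.59682546  0.55824677  0.01938295  2.08117488  0.15101011  0.38245889
  0.93674459] [-0.19904506  0.929738   -0.22887629] 3.9583[ WARN:0@3.470] global loadsave.cpp:1063 imwrite_ Unsupported depth image for selected encoder is fallbacked to CV_8U.
```

View pics/g1.png

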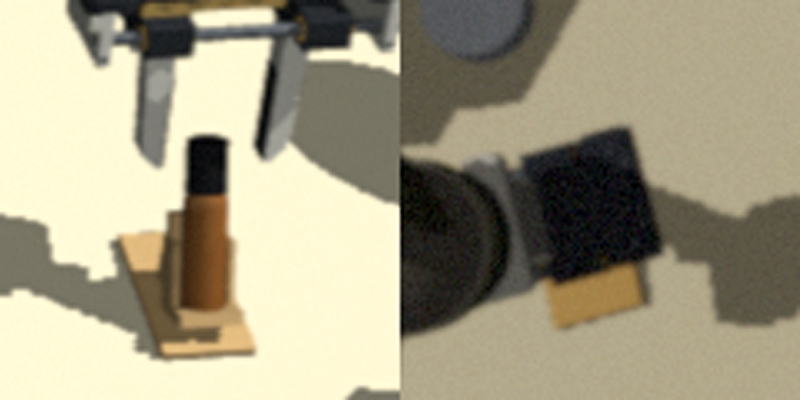

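Run:
```python
from h import *
D=dict(np.load("scene0.npz"))
tz=tilt(PH); yv=np.array([-np.sin(LZ),np.cos(LZ),0])
f=lambda X:((proj(D,X)-[395,185])*400/120).round()
print("tips",f([GB+19*tz+32*yv,GB+19*tz-32*yv]),"grasp",f(GB))
foot=np.array([581.6,265.5,22]); print("foot,top",f([foot,foot+105*AX,foot+72*AX]))
```

```text
tips [[252. 190.]
 [149. 196.]] grasp [[204. 166.]]
foot,top [[199. 305.]
 [204. 138.]
 [202. 192.]]
```

Run:
```python
from h import *
from plant import ctrl,status,read_camera
c=read_camera("scene"); w=cloud(c)
print(status.current_position(), status.current_time())
im=c["color"][185:305,395:515,::-1]; cv2.imwrite("pics/g2.png",np.clip(cv2.resize(im,(400,400),interpolation=cv2.INTER_CUBIC).astype(float)*1.5,0,255).astype(np.uint8))
# finger points: above chest near tool, near lateral sides
for lo,hi in((215,246),(282,320)):
    m=(w[...,0]>480)&(w[...,0]<620)&(w[...,1]>lo)&(w[...,1]<hi)&(w[...,2]>60)&(w[...,2]<135)
    q=w[m]; 
    if len(q):
        k=np.argsort(q[:,2])[:12]; print(len(q),q[k].mean(0).round(1),q[:,1].min().round(),q[:,1].max().round())
```

```text
[545.07212422 263.28590699  90.75858565] 4.1083
84 [552.9 229.6 114.5] 218.0 234.0
109 [543.6 296.3 111.4] 292.0 308.0
```

View pics/g2.png

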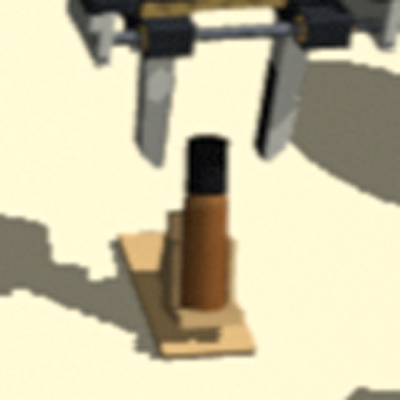

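```bash
cat >> h.py <<'E'
def tips(w,x0,y0,lo=60,hi=150,r=70):
    m=(abs(w[...,0]-x0)<r)&(abs(w[...,1]-y0)<r)&(w[...,2]>lo)&(w[...,2]<hi); return w[m]
E
python3 - <<'E'
from h import *
from plant import ctrl,status,read_camera
tz=tilt(PH); p=GB+11*tz
print(ctrl.movel(list(p+20*tz),rate=60,contact_N=6))
c=read_camera("scene"); w=cloud(c)
print(status.current_position(), status.current_contact_force(),status.current_time())
for lo,hi in((215,246),(282,320)):
    m=(w[...,0]>480)&(w[...,0]<620)&(w[...,1]>lo)&(w[...,1]<hi)&(w[...,2]>50)&(w[...,2]<135)
    q=w[m]; k=np.argsort(q[:,2])[:12]; print(len(q),q[k].round(0).tolist())
im=c["color"][185:305,395:515,::-1]; cv2.imwrite("pics/g3.png",np.clip(cv2.resize(im,(400,400),interpolation=cv2.INTER_CUBIC).astype(float)*1.5,0,255).astype(np.uint8))
E
```

```text
False
[547.47626202 263.28964566  69.98153205] [-0.05595937  0.13461002 -0.20107882] 4.6417
185 [[556.0, 246.0, 52.0], [565.0, 246.0, 53.0], [555.0, 246.0, 54.0], [565.0, 245.0, 58.0], [556.0, 234.0, 91.0], [554.0, 234.0, 91.0], [557.0, 231.0, 92.0], [559.0, 229.0, 93.0], [556.0, 227.0, 93.0], [557.0, 231.0, 94.0], [557.0, 225.0, 94.0], [554.0, 229.0, 94.0]]
216 [[565.0, 285.0, 50.0], [566.0, 283.0, 51.0], [565.0, 282.0, 53.0], [566.0, 284.0, 54.0], [555.0, 285.0, 54.0], [564.0, 282.0, 54.0], [562.0, 285.0, 55.0], [563.0, 283.0, 56.0], [566.0, 284.0, 56.0], [560.0, 283.0, 57.0], [561.0, 285.0, 57.0], [540.0, 294.0, 87.0]]
```

View pics/g3.png

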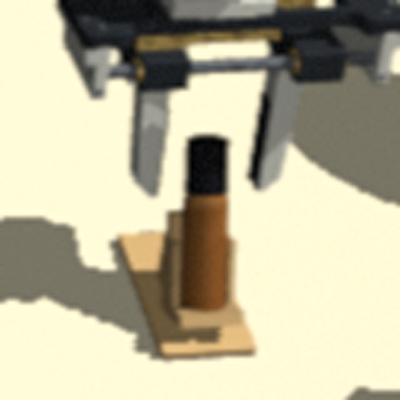

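```bash
cat >> h.py <<'E'
def bottle(cams,reg):
    """cap+amber masks -> per-camera centre line, cap-axis by cylinder fit; reg=(x,y) approx, z range"""
    from scipy.optimize import least_squares
    P=[]
    x,y,zl,zh=reg
    for c in cams:
        w=cloud(c); hsv=cv2.cvtColor(c["color"],cv2.COLOR_RGB2HSV)
        m=(abs(w[...,0]-x)<35)&(abs(w[...,1]-y)<22)&(w[...,2]>zl)&(w[...,2]<zh)&(hsv[...,1]>140)&(hsv[...,0]<25)
        P.append(w[m])
    A=np.vstack(P); zm=A[:,2].mean()
    def f(p):
        a=np.array([p[2],p[3],1.]); a/=np.linalg.norm(a); d=A-[p[0],p[1],zm]; s=d@a
        return np.linalg.norm(d-s[:,None]*a,axis=1)-14
    s=least_squares(f,[x,y,0,0],loss="soft_l1",f_scale=1.)
    return s.x,zm,[len(q) for q in P],A[:,2].min(),A[:,2].max(),np.abs(s.fun).mean()
E
python3 - <<'E'
from h import *
from plant import ctrl,status,read_camera
tz=tilt(PH); p=GB+31*tz
ctrl.move_gripper(10,25); print(status.current_finger_gap(),status.current_finger_force(),status.current_contact_force())
g0=np.array(status.current_position())
ctrl.movel(list(p+90*AX),rate=100); print(status.current_finger_gap(),status.current_contact_force())
# rotate upright while going over mixer
psi=PH-26; tz2=tilt(psi); o2=ori(tz2,94.8)
foot=np.array([581.6,265.5,22.])
R1=Ro.from_rotvec(ori(tz,94.8)); d=R1.inv().apply(foot-p)
p2=np.array([MX[0],MX[1],42+60.])-Ro.from_rotvec(o2).apply(d)
print(p2)
np.save("d.npy",d)
ctrl.move_pose(list(p2),list(o2)); print(status.current_position(),status.current_joint_positions(),status.current_time())
C=[read_camera(n) for n in("scene","top")]
for c,n in zip(C,"st"): np.savez(f"p_{n}.npz",**c)
for cc in (C[:1],C): 
    try: print(bottle(cc,(MX[0],MX[1],100,185)))
    except Exception as e: print(e)
s=C[0]["color"][150:300,250:450,::-1]; cv2.imwrite("pics/p1.png",np.clip(cv2.resize(s,(800,600),interpolation=cv2.INTER_CUBIC).astype(float)*1.5,0,255).astype(np.uint8))
E
```

```text
25.887324245996272 24.989588559838012 [0.1227009  0.86828862 0.29359648]
25.43844755226208 [-1.03601798  0.35328885 -1.67734453]
[540.93407812   8.82126519 160.34441391]
[540.61516881  10.5222415  159.95449012] [ 0.00583942  0.57906475 -0.18686597  1.82108093  0.08651548  1.06523994
  1.43502648] 7.3417
(array([ 5.48191119e+02,  1.20731273e+01, -1.25187280e-02, -1.75097829e-02]), np.float64(142.41446483261925), [326], np.float64(104.50184922687009), np.float64(178.24068720855013), np.float64(1.1414655655923565))
(array([ 5.48191119e+02,  1.20731273e+01, -1.25187280e-02, -1.75097829e-02]), np.float64(142.41446483261925), [326, 0], np.float64(104.50184922687009), np.float64(178.24068720855013), np.float64(1.1414655655923565))
```

View pics/p1.png

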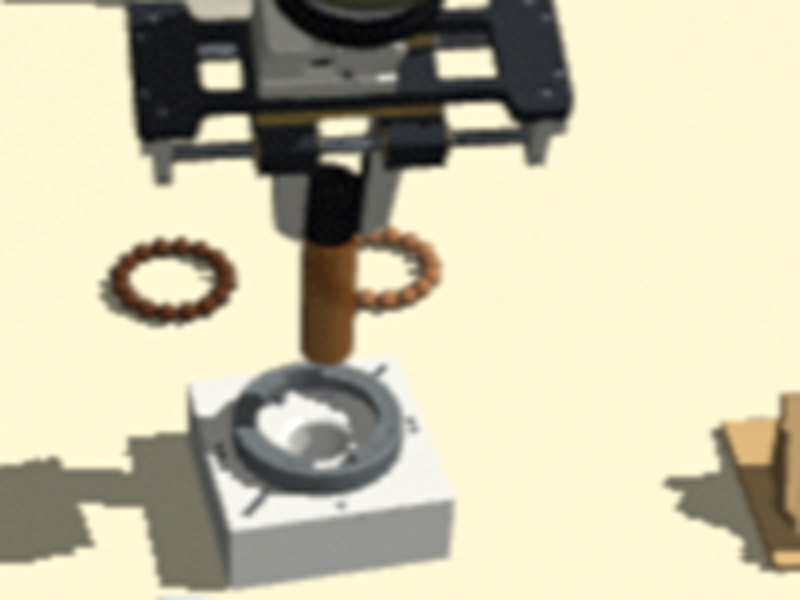

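Run:
```python
from h import *
from plant import ctrl,status,read_camera
ctrl.wait(0.3); p=np.array(status.current_position()); print(p)
for k in range(2):
    C=[read_camera("scene") for _ in range(2)]
    x,zm,n,zl,zh,e=bottle(C,(MX[0],MX[1],100,160)); ft=x[:2]+x[2:]*(102-zm); print(x.round(3),zm.round(1),n,zl,e.round(2),"foot",ft.round(1))
w=cloud(C[0])
col=tips(w,550.5,9.5,53,63,55); print("collar",cv2.minAreaRect(col[:,:2].astype(np.float32)), cv2.fitEllipse(col[:,:2].astype(np.float32)) )
print(status.current_position(),status.current_ee_rot(),ori(tilt(PH-26),94.8),status.current_time())
```

```text
[540.85943443   9.62858343 160.49229514]
[ 5.48665e+02  1.12460e+01 -4.00000e-03 -1.20000e-02] 134.2 [244, 242] 104.71600349793094 1.21 foot [548.8  11.6]
[ 5.48472e+02  1.07350e+01  1.30000e-02 -1.00000e-03] 133.8 [239, 237] 105.33138120074733 1.13 foot [548.1  10.8]
collar ((550.312255859375, 9.070934295654297), (85.49886322021484, 90.27130126953125), 86.2329330444336) ((551.6983642578125, 9.6912202835083), (76.80078887939453, 79.6985092163086), 94.65411376953125)
[540.90923187   8.91665568 160.39679545] [ 0.1185891  -2.82523463  0.01883601] [ 0.11840965 -2.82516872  0.01875425] 7.9417
```

```bash
cat > ins.py <<'E'
from h import *
from plant import ctrl,status,read_camera
E
python3 - <<'E'
from ins import *
p=np.array([540.93+1.8,8.82-0.7,160.34])
ctrl.movel(list(p-[0,0,50]),rate=100)
ctrl.wait(0.3)
off=[(0,0)]+[(r*np.cos(a),r*np.sin(a)) for r in(1.5,3) for a in np.arange(0,6.28,np.pi/3)]
for dx,dy in off:
    q=p+[dx,dy,0]
    ctrl.movel(list(q-[0,0,52]),rate=60)
    hit=ctrl.movel(list(q-[0,0,94]),rate=50,contact_N=6)
    z=status.current_position()
    print((round(dx,1),round(dy,1)),hit,160.34-z[2],np.round(status.current_contact_force(),1),status.current_time())
    if 160.34-z[2]>75: break
    if status.current_time()>20: break
E
```

```text
(0, 0) False 93.86002686124655 [-0.3 -0.2 -0.9] 10.1333
```

Run:
```python
from ins import *
p=np.array(status.current_position())
print(ctrl.movel(list(p-[0,0,5]),rate=30,contact_N=5),status.current_position(),status.current_contact_force())
ctrl.move_gripper(60,25); 
tz=tilt(PH-26); p=np.array(status.current_position())
ctrl.movel(list(p-90*tz),rate=150)
# on to above the lid
o=ori(DOWN,90+LY)
ctrl.move_pose([*LD[:2],190],list(o)); ctrl.wait(0.2)
print(status.current_position(),status.current_time())
C=[read_camera(n) for n in("scene","top")]
for c in C:
    q=tips(cloud(c),MX[0],MX[1],90,130,30); print("cap",len(q),q.mean(0).round(1),q[:,2].max(),cv2.minAreaRect(q[:,:2].astype(np.float32))[:2])
print(bottle(C,(MX[0],MX[1],63,78)))
r=tips(cloud(C[0]),*LD[:2],103,116,45); print("rib",cv2.minAreaRect(r[:,:2].astype(np.float32)))
a=C[0]["color"][150:300,180:380,::-1]; cv2.imwrite("pics/l1.png",np.clip(cv2.resize(a,(800,600),interpolation=cv2.INTER_CUBIC).astype(float)*1.5,0,255).astype(np.uint8))
```

```text
True [543.34554133   8.5875418   64.1087219 ] [1.14701748 0.11453812 4.02212021]
[ 552.24804857 -198.38955675  189.32363422] 12.9167
cap 186 [557.3   9.7 106.1] 116.17560677324009 ((554.0435180664062, 10.829666137695312), (25.2930850982666, 26.1334285736084))
cap 152 [550.1   8.3 112.2] 119.50083456598102 ((551.4039306640625, 8.631779670715332), (25.291366577148438, 24.596921920776367))
(array([ 5.50599636e+02,  9.78276366e+00,  5.04234151e-02, -3.49675432e-02]), np.float64(71.12640558275136), [59, 16], np.float64(63.19316355346462), np.float64(77.75458837130596), np.float64(1.4644864718285084))
rib ((553.0845336914062, -199.56234741210938), (14.128414154052734, 54.7773323059082), 87.51154327392578)
```

View pics/l1.png

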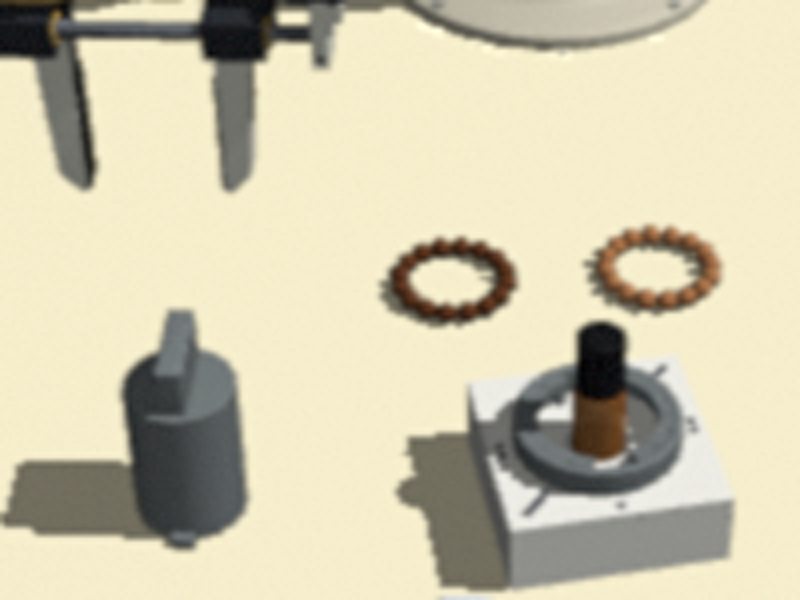

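Run:
```python
from ins import *
L=[551.8,-200.0]; o=ori(DOWN,90+LY)
ctrl.move_gripper(44,40)
ctrl.movel([*L,100],list(o),rate=130); ctrl.wait(0.15)
h=ctrl.movel([*L,70.5],rate=60,contact_N=6); print(h,status.current_position(),status.current_contact_force())
if h: ctrl.movel([*L,status.current_position()[2]+2],rate=40)
ctrl.move_gripper(5,40); p=np.array(status.current_position()); print("grasp at",p,status.current_finger_gap(),status.current_finger_force(),status.current_contact_force())
np.save("g.npy",p)
ctrl.movel([p[0],p[1],p[2]+150],rate=130)
o=ori(DOWN,90+MY)
ctrl.move_pose([MX[0],MX[1],p[2]+150],list(o)); ctrl.wait(0.5)
print(status.current_position(),status.current_finger_gap(),status.current_contact_force(),status.current_time())
C=[read_camera(n) for n in("scene","top")]
for n,c in zip("st",C):
    np.savez(f"q_{n}.npz",**c); w=cloud(c); q=tips(w,MX[0],MX[1],155,228,45); print(n,len(q),q.min(0).round(),q.max(0).round(),q.mean(0).round(1))
a=C[0]["color"][110:260,230:430,::-1]; cv2.imwrite("pics/m1.png",np.clip(cv2.resize(a,(800,600),interpolation=cv2.INTER_CUBIC).astype(float)*1.5,0,255).astype(np.uint8))
```

```text
False [ 551.7307402  -199.9416805    70.18521636] [ 1.0288707   0.24171883 -0.0928656 ]
grasp at [ 551.82292565 -200.07551263   70.59043454] 13.748129370973457 39.97472584247589 [ 0.83412169 -0.81881227  0.47352464]
[550.43699405   8.55471621 220.5770725 ] 13.717699542314367 [ 0.38912357 -0.20009544 -1.6005647 ] 18.4167
s 963 [551. -20. 155.] [588.  38. 228.] [572.3   7.5 192.1]Traceback (most recent call last):
  File "<stdin>", line 15, in <module>
    return umr_minimum(a, axis, None, out, keepdims, initial, where)
ValueError: zero-size array to reduction operation minimum which has no identity
```

```bash
cat >> h.py <<'E'
def lidfit(cams,x,y,zl,zh,r=29,box=38):
    from scipy.optimize import least_squares
    A=np.vstack([tips(cloud(c),x,y,zl,zh,box) for c in cams]); zm=A[:,2].mean()
    def f(p):
        a=np.array([p[2],p[3],1.]); a/=np.linalg.norm(a); d=A-[p[0],p[1],zm]; s=d@a
        return np.linalg.norm(d-s[:,None]*a,axis=1)-r
    s=least_squares(f,[x,y,0,0],loss="soft_l1",f_scale=1.)
    return s.x,zm,len(A),np.abs(s.fun).mean()
E
python3 - <<'E'
from ins import *
C=[read_camera("scene") for _ in range(2)]
x,zm,n,e=lidfit(C,550,9,164,226); print("lid",x.round(3),zm.round(1),n,e.round(2),"rim",(x[:2]+x[2:]*(150-zm)).round(1))
S0=dict(np.load("scene0.npz"))
print("standing lid, same method",[np.round(v,2) for v in lidfit([S0],551.5,-200,12,76)])
# housing side edges for mixer centre y in this camera, collar outer cylinder
for c in (C[0],S0):
    x,zm,n,e=lidfit([c],550.5,9,46,56,44,60); print("collar",x.round(3),n,e.round(2))
a=C[0]["color"][110:260,230:430,::-1]; cv2.imwrite("pics/m1.png",np.clip(cv2.resize(a,(800,600),interpolation=cv2.INTER_CUBIC).astype(float)*1.5,0,255).astype(np.uint8))
print(status.current_position(),status.current_time())
E
```

```text
lid [ 5.49223e+02  9.15900e+00 -1.00000e-03  2.00000e-03] 195.7 1643 1.0 rim [549.3   9.1]
standing lid, same method [array([ 550.57, -200.14,    0.  ,    0.  ]), np.float64(44.64), np.int64(664), np.float64(1.04)]
collar [ 5.48565e+02  9.92000e+00 -1.00000e-02  1.00000e-02] 319 8.28
collar [ 5.50427e+02  1.02230e+01 -3.00000e-03  1.80000e-02] 299 4.83
[550.39289554   8.91713134 220.6200045 ] 18.6167
```

View pics/m1.png

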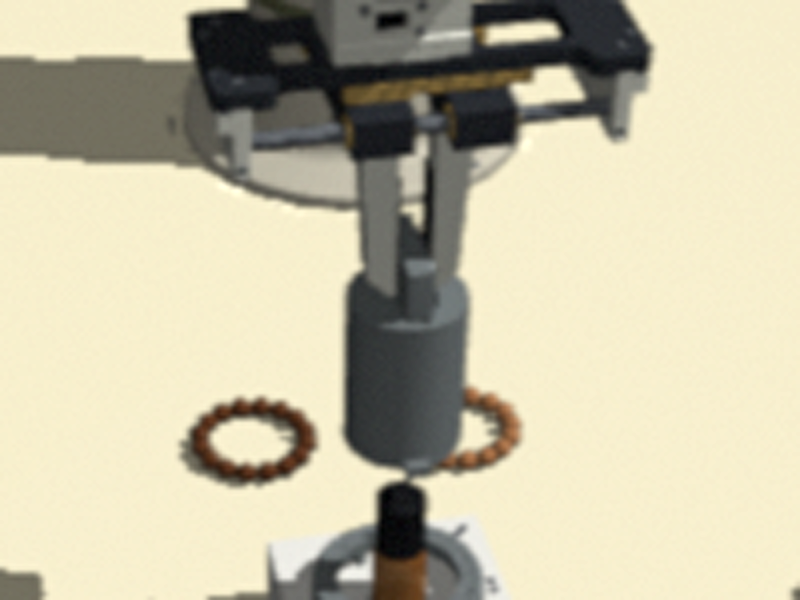

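Run:
```python
from ins import *
c=np.array([550.7,9.1]); H=112.6
ctrl.movel([*c,H+22],rate=110); ctrl.wait(0.3)
off=[(0,0)]+[(1.5*np.cos(a),1.5*np.sin(a)) for a in np.arange(0,6.28,np.pi/2)]
for dx,dy in off:
    q=c+[dx,dy]
    ctrl.movel([*q,H+20],rate=60)
    hit=ctrl.movel([*q,H+0.3],rate=45,contact_N=8)
    p=status.current_position()
    print((round(dx,1),round(dy,1)),hit,np.round(p,2),np.round(status.current_contact_force(),1),np.round(status.current_wrist_torque(),2),status.current_finger_gap(),status.current_time())
    if p[2]<H+3 or status.current_time()>30: break
```

```text
(0, 0) True [550.35   8.78 112.43] [-0.  -1.2  5.1] [-0.12  0.14 -0.04] 13.561983907327486 20.5667
```

Run:
```python
from ins import *
ctrl.wait(0.2)
p=np.array(status.current_position()); z=min(p[2],112.4)
print(p)
for a in (8,16,24,32,40,45):
    ctrl.movel([550.5,8.95,z],list(ori(DOWN,90+MY-a)),rate=20)
    print(a,np.round(status.current_position(),2),np.round(status.current_contact_force(),1),np.round(status.current_wrist_torque(),2),round(status.current_finger_gap(),2),status.current_time())
    f=np.linalg.norm(status.current_contact_force())
    if f>35: print("high");break
C=[read_camera(n) for n in("scene","top")]
w=cloud(C[0]); q=tips(w,550.5,9,118,126,38); print("lidtop",q[:,2].mean(),len(q))
a=C[0]["color"][160:310,230:430,::-1]; cv2.imwrite("pics/t1.png",np.clip(cv2.resize(a,(800,600),interpolation=cv2.INTER_CUBIC).astype(float)*1.5,0,255).astype(np.uint8))
```

```text
[550.36080227   8.74702997 112.44025793]
8 [550.92   9.06 112.42] [-0.3 -0.3  4.7] [-0.08 -0.01 -0.03] 13.77 21.0583
16 [550.83   9.05 112.43] [0.9 0.3 4.2] [ 0.01 -0.13  0.02] 13.71 21.35
24 [550.75   8.89 112.41] [ 0.2 -0.8  4.8] [-0.08 -0.22 -0.01] 14.03 21.6417
32 [550.65   8.78 112.42] [ 0.3 -0.9  5.5] [-0.19 -0.17 -0.04] 13.69 21.9333
40 [550.59   8.68 112.43] [ 0.1 -0.7  4.3] [-0.27 -0.13 -0.06] 13.59 22.225
45 [550.54   8.59 112.43] [ 0.6 -0.5  5.9] [-0.36 -0.05  0.  ] 13.97 22.475
lidtop 123.14570518522864 247
```

View pics/t1.png

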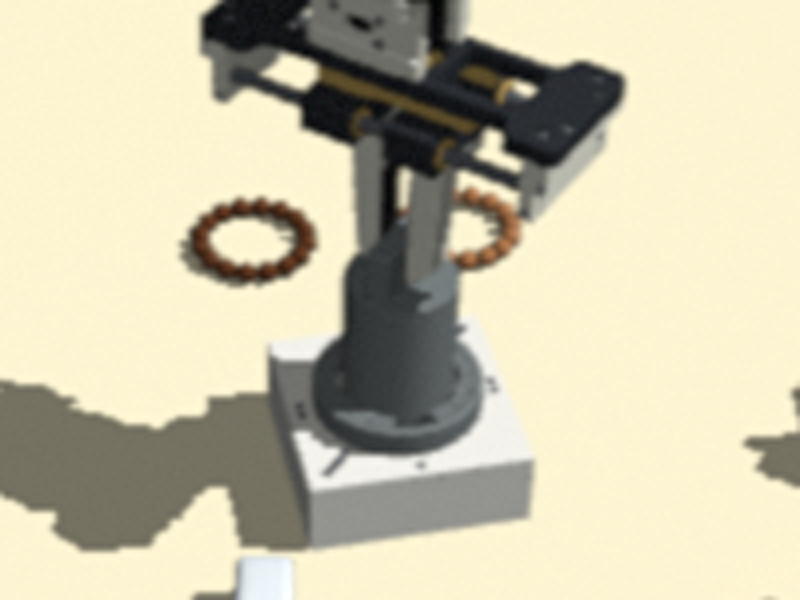

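Run:
```python
from ins import *
ctrl.wait(0.5)
y=Ro.from_rotvec(status.current_ee_rot()).apply([0,1,0]); print("tool yaw-90:",np.degrees(np.arctan2(y[1],y[0]))-90, MY-45)
print(np.round(status.current_position(),2),status.current_contact_force(),status.current_finger_force(),status.current_qvel())
for n in("scene","top"):
    c=read_camera(n); w=cloud(c); v=c["color"].max(-1)
    m=(w[...,2]>147)&(w[...,2]<155)&(np.hypot(w[...,0]-550.5,w[...,1]-9)<30)
    q=w[m]; print(n,m.sum(),q.mean(0).round(1) if len(q) else 0, cv2.minAreaRect(q[:,:2].astype(np.float32)) if len(q)>4 else 0)
    d=q[:,:2]-[550.5,9]; f=q[np.hypot(*d.T)>12]; d=f[:,:2]-[550.5,9]
    for lo,hi in((-90,30),(90,210)):
        a=np.degrees(np.arctan2(d[:,1],d[:,0])); a=np.where(a<-90,a+360,a); s=(a>lo)&(a<hi); print("  ",s.sum(),np.median(a[s]).round(1) if s.any() else 0)
print(lidfit([read_camera("scene")],550,9,64,118)[0].round(3),status.current_time())
```

```text
tool yaw-90: -33.8535008148269 -34.1
[550.56   8.54 112.42] [-0.00702037 -1.89974354  6.30306857] 39.995883107185364 [-0.00079851 -0.00045994  0.00023862  0.00201532 -0.00030634 -0.00010569
 -0.00095973]
scene 141 [559.6   5.1 151.2] ((555.7713012695312, 9.761238098144531), (33.925559997558594, 42.114280700683594), 11.101604461669922)
   68 -24.4
   0 0
top 0 0 0
   0 0
   0 0
[5.49704e+02 9.46300e+00 6.00000e-03 6.00000e-03] 23.225
```

Run:
```python
from ins import *
print(ctrl.close_job())
```

```text
the job is handed in; nothing more can be done
None
```

The job is handed in: the bottle stands home in the socket with the cover fully down over it, and the robot is still gripping the cover at about 45° clockwise (run mark) with 40 N. That angle comes from the gripper's yaw and the flat grip on the rib, because the camera could not measure the rib clearly, and no verdict came back.

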